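# Park the buffer bottle at the top of the sloped gutter

### The arm

A 6-joint arm with a two-finger parallel gripper is mounted at the origin on a cart in front of the work surface, level with it; the furniture and walls round the work are solid. World frame = base frame: x ahead of the robot, y to its left, z up, the work surface at z = 0. Lengths are in mm, angles in rad, forces in N, time in s.
With the tool pointing down it reaches from about 275 to 850 mm from the base axis. Payload 5.2 kg.
Tool frame: the origin (TCP) lies at the very end of the fingers, on their centre line; the grasp point (between the pads) lies 19 mm behind it; z points along the fingers, y is the line along which they close (so a half turn about z gives the same grasp; the last joint's range is limited). The gripper opens to 85 mm and grips with 20 to 120 N. Pads are 22 mm wide; open, the fingers measure 114 mm over their backs; the gripper's body (76 mm by 85 mm) begins 54 mm behind the grasp point. The pads swing forward as they close: fully open they stand 13 mm farther back than shut.
Start: joints at [-1.553, 0.259, 1.535, -0, 1.348, -0.203], TCP at [120.477, -536.647, 231.31] pointing down, gripper open.
Joint ranges: [-3.14, 3.14], [-0.91, 2.08], [0.19, 2.58], [-1.22, 4.36], [0.22, 2.71], [-3.12, 3.12]. Speed limits (rad/s): [2.57, 2.57, 3.14, 3.14, 3.14, 3.14].

### API

Orientations are given as a 3x3 rotation matrix whose columns are the frame's x, y, z axes.
In Python, from cell import arm, optics gives the robot as it stands.
- The arm moves only by the tool jog_arm, never from a script. Its argument "series" is one flat list of numbers, 6 for each row, row after row: the shift along the world's x, y, z scaled (see below), then the turn, a rotation vector about the world's x, y, z scaled (see below). A call has exactly 8 rows; each row shifts and turns the commanded pose from where the row before left it; what a row does not reach is not made up. The controller multiplies each number of a shift by 200 mm and each number of a turn by 90 degrees. A row lasts 1/10 s, in which the tool goes at most 50 mm and 8.59 degrees, less where a joint would pass 70% of its speed; a pose out of reach is approached as far as the arm can. A call with a number of a shift or a turn outside -1 to 1 is refused whole. A call with a gripper value outside its range is refused whole. "fingers" is the finger opening in mm, from 0 to 85.4, set as the call begins (left out, the last holds). The fingers move at their own pace and stop on an object; "squeeze" is the grip in N (left out, the last holds). Time passes only in rows, so rows that do not move let the fingers close, or fill a call up. It gives the time, the measured TCP pose, the force, the opening and the grip force at its end, in the units of the state.
- arm.sense(): the state, without advancing time (a new reading comes with each control period).
- optics.get_image(name): name is "side" or "top" or "wrist"; returns a dict with "frame" (384x512x3 uint8, red, green, blue), "K" (3x3 intrinsics, pixels), "world_from_camera" (4x4, takes a point from camera to world coordinates). Camera axes: x right, y down, z forward; pixel columns grow to the right and rows downward; lengths in mm; the calibration is good to about 2 mm. A picture is of the moment at which its call begins. There is no depth.
- arm.finish_job(): hands the job in; it is judged then, once.
The state is a dict: "time_s": time; "joint_pos": joint angles; "dq": joint speeds; "joint_torque": joint torques, N m; "tcp_pos": TCP position; "ee_rot": TCP orientation; "ft_force": force on the tool from outside, world axes, zero at the start; "ft_torque": the same for the moment, N m; "grip_width": opening from 0.0 (shut) to 1.0 (fully open); "grasp_force": force on a finger pad.
Only numpy, scipy, OpenCV 4.12 (cv2) and the standard library are available. Lean on these libraries where they do the work, as an engineer would, in place of code of your own. Each camera call takes 0.05 s, during which the arm holds its last target. There are 200 camera calls.

### The job

The dropper bottle lying in the sloped gutter has rolled to the low end. Push it gently with the fingertips, without gripping or lifting it, up the gutter and over the ridge until it sits against the end stop, then push the sliding keeper fully in behind it so that it cannot roll back. Leave everything else on the table where it is.

Things in the scene. Friction and masses are not known exactly. Their poses are not given: they have to be found in the camera images.
- gutter: Fixed aluminium gutter, 262 mm long, on a low stand. Origin: mid-length, mid-width on the bed surface, 36 mm above the table. x: uphill along the bed (slope 6 degrees); z: square to the bed; y: across, towards the side that carries the keeper. Inside width 70 mm; side walls 3 mm thick, 14 mm high.
- end_stop (a point): Middle of the end stop's face, at bed level: gutter x = 125 mm. The stop closes the high end over its full width, 26 mm high. Downhill of it a rounded ridge 2.5 mm high crosses the bed at x = 100 mm (about 13 mm wide).
- low_gap (a point): Middle of the low end at bed level: gutter x = -125 mm (the bed ends at -131). Two corner posts, 20 mm high, hold the bottle there; between them is an open gap of 54 mm (y -27 to 27) through which a finger can get behind the bottle.
- bottle_mid (a point): Middle of the bottle to be pushed: white plastic dropper bottle, slippery (friction about 0.2), 20 to 42 g, lying across the gutter, cap towards -y. Body 26 mm thick, 47 mm long; cap 19 mm thick; 67 mm overall. Starts at gutter x = -112 mm, 13 mm above the bed; short of the ridge it rolls back down when let go. Parked between ridge and stop: x = 111 to 112 mm.
- bottle: The same bottle: origin at the middle of its flat base (33.5 mm from its middle), z along its axis towards the cap. It turns about z as it rolls.
- keeper (a joint): Slide of the keeper, m: 0 to 0.006 at the start (drawn out), 0.040 fully in against its own stop. Moves along gutter -y; about 1.5 N moves it and it stays where left. Its steel bar, 8 mm wide at gutter x = 90 mm, slides over the side wall 13 to 19 mm above the bed; fully in, it stands 3 mm downhill of the parked bottle.
- keeper_plate (a point): Centre of the outer (+y) face of the keeper's upright grey push plate: 30 mm wide along the gutter, 8 mm thick, 20 to 46 mm above the bed. In the gutter frame this point is at x = 90 mm, z = 33 mm and, at joint 0, y = 92 mm. To push the keeper in, push this face towards gutter -y.
- spare_bottle: Bystander: white dropper bottle standing upright, 26 mm across, 67 mm tall, beside the far side of the gutter. Origin at its underside.
- amber_dropper: Bystander: amber glass dropper bottle standing upright, 34 mm across, 102 mm tall, beside the far side of the gutter. Origin at its underside.
- cassette: Bystander: flat white test cassette 22x72x6 mm lying on the near side of the gutter. Origin at its underside.
- marker: Bystander: marker pen 135 mm long, 16 mm thick, lying beyond the low end. Origin at its underside.
- kitchen_timer: Bystander: round timer with a knob on top, 64 mm across, 39 mm tall, beyond the high end. Origin at its underside.
- tape: Bystander: roll of tape lying flat, 96 mm across, 25 mm tall, at the left. Origin at its underside.
- pouch: Bystander: flat foil pouch 62x112x8 mm at the right. Origin at its underside.

How it is judged:
By the outcome, as a careful person would: the job done as asked, in the order asked, and still so for the second after the job is handed in, with the robot touching nothing.
It also fails if it takes over 54 s, if anything falls off the work surface, if the arm or the gripper's body presses on something with over 40 N, if the wrist force passes 120 N, or if a joint passes its speed limit or range.

## Working session

There is one attempt and no reset: what is moved stays moved. The work goes in short steps, Python scripts to look and compute and a tool call to move; the robot and the scene stay as the last step left them, time stands still between calls to the robot, and variables do not carry over. Pictures are saved under pics/ and viewed, at most 10 in all, crops included, and the job is handed in when it is done.

Besides the shell and the picture viewer there is one more tool, called after "Request:" as a command line: name --argument value ..., lists and objects as JSON in quotes. jog_arm: Moves the arm, as the interface text tells. Shifts and turns lie within -1 to 1; 1 stands for 200 mm of shift or 90 degrees of turn. Its arguments: {"type":"object","properties":{"series":{"type":"array","items":{"type":"number"}},"fingers":{"type":"number"},"squeeze":{"type":"number"}},"required":["series"]}

```bash
ls; mkdir -p pics
python3 - <<'E'
from cell import arm, optics
import cv2, numpy as np
for n in ["top","side"]:
    r=optics.get_image(n); cv2.imwrite(f"pics/{n}0.png",r["frame"][:,:,::-1]); np.savez(f"pics/{n}0.npz",**r)
    print(n,r["K"].tolist(),np.round(r["world_from_camera"],3).tolist())
s=arm.sense();print(s["time_s"],s["tcp_pos"],np.round(s["ee_rot"],3).tolist())
E
```

```text
pics
top [[488.5671420243161, 0.0, 246.39258042860124], [0.0, 488.5671420243161, 195.18512093795957], [0.0, 0.0, 1.0]] [[-0.105, -0.782, 0.614, -656.16], [-0.994, 0.093, -0.052, 45.136], [-0.016, -0.616, -0.788, 1588.378], [0.0, 0.0, 0.0, 1.0]]
side [[431.1172327652035, 0.0, 253.4556385954842], [0.0, 431.1172327652035, 196.45315325458228], [0.0, 0.0, 1.0]] [[-0.985, -0.122, 0.126, 382.565], [-0.175, 0.655, -0.735, 962.934], [0.007, -0.746, -0.666, 997.918], [0.0, 0.0, 0.0, 1.0]]
0.1 [ 120.45362588 -536.15454111  230.55715388] [[0.976, 0.219, -0.0], [0.219, -0.976, 0.002], [0.0, -0.002, -1.0]]
```

View pics/top0.png

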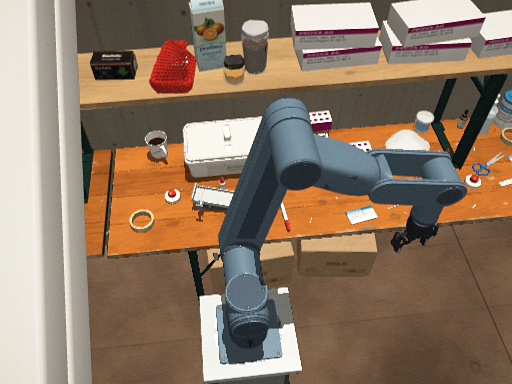

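View pics/side0.png

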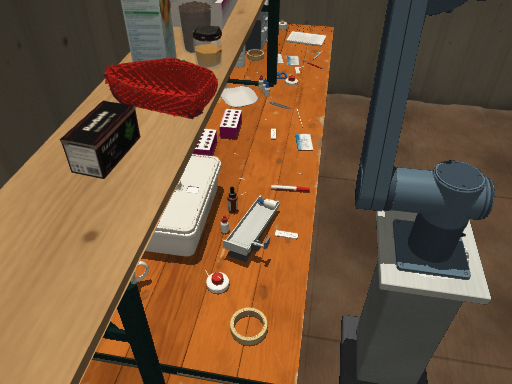

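The top view shows the gutter around (195–230, 185–210), partly hidden by the arm. The side view shows all of it, with the bottle at (267,203) and the keeper near (262,243), on the robot's side. I'll enlarge the side view.

Run:
```python
import cv2
a=cv2.imread("pics/side0.png")[175:275,195:320]
cv2.imwrite("pics/sidecrop0.png",cv2.resize(a,None,fx=6,fy=6,interpolation=cv2.INTER_CUBIC))
```

```text
(no output)
```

View pics/sidecrop0.png

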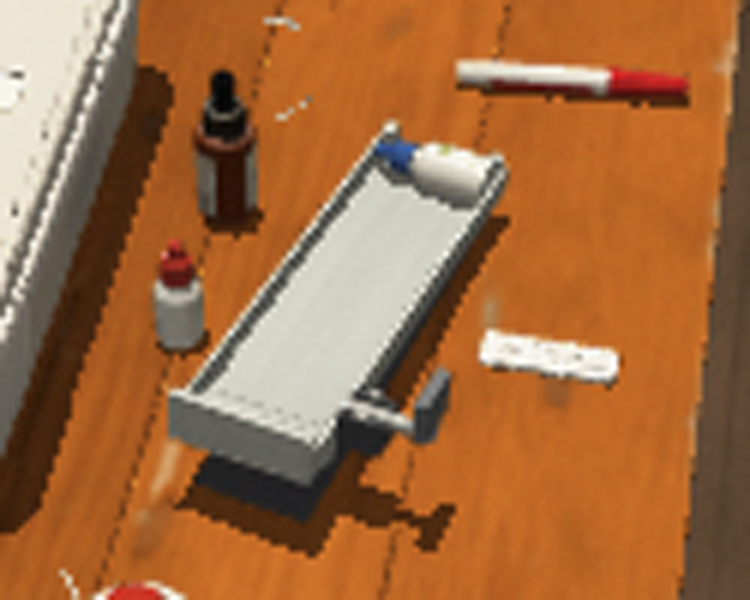

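The crop shows the bottle at the low end, cap (blue) on the far side. The post tops are at (390,128) and (497,160), the stop's corner is at (170,393) and the keeper plate is at about (433,405). I'll fit the gutter pose to these.

```bash
cat > h.py <<'E'
import numpy as np
from scipy.optimize import least_squares
from scipy.spatial.transform import Rotation as R
def T(p):  # p = x,y,yaw of gutter
    return R.from_euler('zy',[p[2],-np.radians(6)]).as_matrix(), np.array([p[0],p[1],36.])
def g2w(p,q): r,t=T(p); return np.asarray(q)@r.T+t
def proj(r,P):
    M=np.linalg.inv(r["world_from_camera"]); c=P@M[:3,:3].T+M[:3,3]; u=c@r["K"].T; return u[:,:2]/u[:,2:]
def ray(r,u,z):
    M=r["world_from_camera"]; d=M[:3,:3]@np.linalg.inv(r["K"])@[u[0],u[1],1]; return M[:3,3]+d*(z-M[2,3])/d[2]
E
python3 - <<'E'
from h import *
r=np.load("pics/side0.npz")
c=lambda u,v:(195+(u+.5)/6-.5,175+(v+.5)/6-.5)
G=np.array([[131,-38,26],[-128,-33,20],[-128,33,20],[128,38,26]]);
U=np.array([c(170,393),c(390,128),c(499,160),c(325,433)])
f=least_squares(lambda p:(proj(r,g2w([p[0]*100,p[1]*100,p[2]],G))-U).ravel(),[5,1,1.5])
p=f.x*[100,100,1];print("gutter",p,np.degrees(p[2]),"res px",f.fun.round(2))
for n,q in dict(low=[-125,0,0],stop=[125,0,0],bottle=[-112,0,13],plate=[90,92,33]).items(): print(n,g2w(p,q).round(1),(((proj(r,g2w(p,[q]))[0]-[195,175])+.5)*6).round())
for n,u in dict(amber=(230,215),spare=(180,345),cass=(548,360)).items():
    w=ray(r,c(*u),0); rr,t=T(p); print(n,w.round(),(rr.T@(w-t)).round())
E
```

```text
gutter [544.3815944   27.69103121   1.31638392] 75.42324255147832 res px [ 0.1   1.04  0.9  -4.16  0.95 -2.37 -1.69  3.84]
low [513.1 -93.3  32.7] [443. 154.]
stop [575.7 148.7  39.3] [243. 457.]
bottle [515.  -80.7  46. ] [437. 151.]
plate [474.9 137.9  61.9] [452. 438.]
amber [627. -57.   0.] [-62. -97. -44.]
spare [632.  45.   0.] [ 38. -76. -45.]
cass [439.  21.   0.] [-34. 104. -25.]
```

Euler order bug (the slope came out at the wrong size); fix it.

```bash
sed -i "s/'zy'/'ZY'/" h.py
python3 - <<'E'
from h import *
r=np.load("pics/side0.npz")
c=lambda u,v:(195+(u+.5)/6-.5,175+(v+.5)/6-.5)
G=np.array([[131,-38,26],[-128,-33,20],[-128,33,20],[128,38,26]]);
U=np.array([c(170,393),c(390,128),c(499,160),c(325,433)])
f=least_squares(lambda p:(proj(r,g2w([p[0]*100,p[1]*100,p[2]],G))-U).ravel(),[5,1,1.5])
p=f.x*[100,100,1];print("gutter",p,np.degrees(p[2]),"res px",f.fun.round(2))
np.save("p.npy",p)
for n,q in dict(low=[-125,0,0],stop=[125,0,0],bottle=[-112,0,13],plate=[90,92,33]).items(): print(n,g2w(p,q).round(1),(((proj(r,g2w(p,[q]))[0]-[195,175])+.5)*6).round())
for n,u in dict(amber=(230,215),spare=(180,345),cass=(548,360)).items():
    w=ray(r,c(*u),0); rr,t=T(p); print(n,w.round(),(rr.T@(w-t)).round())
Rt=np.c_[rr[:,0]*[1,1,0],rr[:,1],[0,0,-1]]; x=rr[:2,0]/np.linalg.norm(rr[:2,0])
# target: tool y along +-gutter y, z down
cur=np.array([[.976,.219,0],[.219,-.976,0],[0,0,-1.]])
for s in (1,-1):
    Rt=np.c_[[s*x[0],s*x[1],0],[s*x[1],-s*x[0],0],[0,0,-1]]; print("turn",np.degrees(R.from_matrix(Rt@cur.T).as_rotvec()))
for q in ([-155,4,4],[-145,4,4],[88,4,4],[90,120,25]): print(q,g2w(p,q).round(1))
E
```

```text
gutter [542.36896132  31.71861596   1.33703338] 76.60636970487717 res px [ 0.57  0.17 -0.04 -0.72  0.26 -0.66 -0.75  0.9 ]
low [513.6 -89.2  22.9] [441. 172.]
stop [571.2 152.7  49.1] [250. 451.]
bottle [516.3 -78.   37.2] [434. 166.]
plate [472.8 136.7  78.2] [458. 413.]
amber [627. -57.   0.] [ -70. -103.  -29.]
spare [632.  45.   0.] [ 30. -84. -39.]
cass [439.  21.   0.] [-38.  98. -32.]
turn [ 0.          0.         63.95951621]
turn [  -0.           -0.         -116.04048379]
[-155, 4, 4] [ 502.7 -117.7   23.8]
[-145, 4, 4] [ 505.  -108.    24.8]
[88, 4, 4] [558.7 117.4  49.2]
[90, 120, 25] [445.8 144.   70.3]
```

Fit is within 1 px, and the bottle prediction lands on the seen bottle. Next, move towards a point above and beyond the low end, fingers shut.

Request:
jog_arm --series '[0.16,0.17,0,0,0,0.06,0.16,0.17,0,0,0,0.06,0.16,0.17,0,0,0,0.06,0.16,0.17,0,0,0,0.06,0.16,0.17,0,0,0,0.06,0.16,0.17,0,0,0,0.06,0.16,0.17,0,0,0,0.06,0.16,0.17,0,0,0,0.06]' --fingers 0

```text
time_s: 0.9
tcp_pos: [377.3, -262.9, 231.2]
ee_rot: [[0.558, 0.83, -0.0], [0.83, -0.558, 0.0], [0.0, -0.0, -1.0]]
ft_force: [0.3, -1.5, -0.9]
grip_width: 0.003
grasp_force: 0.0
```

Request:
jog_arm --series '[0.16,0.17,0,0,0,0.06,0.16,0.17,0,0,0,0.06,0.15,0.16,0,0,0,0.06,0.14,0.16,0,0,0,0.05,0,0,0,0,0,0,0,0,0,0,0,0,0,0,0,0,0,0,0,0,0,0,0,0]'

```text
time_s: 1.7
tcp_pos: [497.7, -133.7, 231.2]
ee_rot: [[0.235, 0.972, -0.0], [0.972, -0.235, -0.0], [-0.0, -0.0, -1.0]]
ft_force: [-0.4, 0.7, -0.1]
grip_width: -0.001
grasp_force: 0.0
```

```bash
cat > look.py <<'E'
import sys,cv2
from h import *
from cell import arm,optics
p=np.load("p.npy")
def st():
    s=arm.sense(); print("t",s["time_s"],"tcp",np.round(s["tcp_pos"],1),"g",(T(p)[0].T@(s["tcp_pos"]-T(p)[1])).round(1),"f",np.round(s["ft_force"],1),"w",s["grip_width"])
    return s
E
python3 - <<'E'
from look import *
s=st(); print(np.round(s["ee_rot"],3).tolist())
r=optics.get_image("wrist"); f=r["frame"][:,:,::-1].copy(); np.savez("pics/w1.npz",**r)
for q in ([-125,0,0],[125,0,0],[-128,-27,20],[-128,27,20],[-112,0,26],[131,-38,26],[131,38,26],[90,92,33]):
    u=proj(r,g2w(p,[q]))[0]; print(q,u.round())
    if abs(u).max()<2000: cv2.circle(f,tuple(int(v) for v in u),3,(0,0,255),1)
cv2.imwrite("pics/w1.png",f)
E
```

```text
t 1.7 tcp [ 497.7 -133.7  231.2] g [-149.9    5.1  212.1] f [-0.4  0.7 -0.1] w -0.0008795157564378243
[[0.235, 0.972, -0.0], [0.972, -0.235, -0.0], [-0.0, -0.0, -1.0]]
[-125, 0, 0] [260. 120.]
[125, 0, 0] [ 261. -230.]
[-128, -27, 20] [288. 127.]
[-128, 27, 20] [232. 127.]
[-112, 0, 26] [260. 111.]
[131, -38, 26] [ 321. -274.]
[131, 38, 26] [ 202. -273.]
[90, 92, 33] [ 124. -193.]
```

View pics/w1.png

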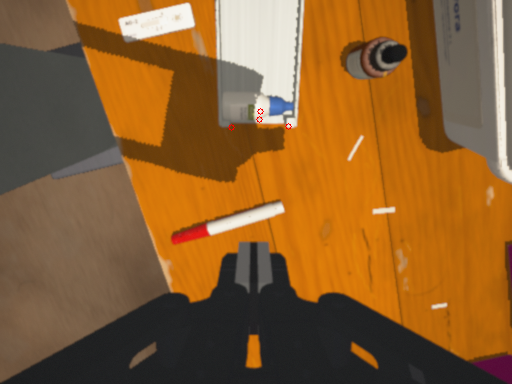

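The wrist view confirms the fit: the low end of the gutter is at row 126 (predicted 127), the posts are centred on column 259 (predicted 260), and the bottle is at (260,107). Descend.

Request:
jog_arm --series '[0,0,-0.12,0,0,0,0,0,-0.15,0,0,0,0,0,-0.15,0,0,0,0,0,-0.15,0,0,0,0,0,-0.15,0,0,0,0,0,-0.15,0,0,0,0,0,-0.1,0,0,0,0,0,-0.045,0,0,0]'

```text
time_s: 2.55
tcp_pos: [496.8, -133.0, 26.5]
ee_rot: [[0.235, 0.972, -0.003], [0.972, -0.235, 0.001], [0.001, -0.003, -1.0]]
ft_force: [-0.2, -0.5, 0.2]
grip_width: 0.001
grasp_force: 0.0
```

Request:
jog_arm --series '[0.006,0.024,0,0,0,0,0.006,0.024,0,0,0,0,0.006,0.024,0,0,0,0,0.006,0.024,0,0,0,0,0.003,0.012,0,0,0,0,0,0,0,0,0,0,0,0,0,0,0,0,0,0,0,0,0,0]'

```text
time_s: 3.35
tcp_pos: [503.9, -111.1, 28.4]
ee_rot: [[0.233, 0.973, 0.0], [0.973, -0.233, -0.0], [-0.0, 0.0, -1.0]]
ft_force: [0.0, -0.1, -0.6]
grip_width: -0.0
grasp_force: 0.0
```

Run:
```python
from look import *
st()
a=optics.get_image("side")["frame"][150:250,195:320,::-1]; b=optics.get_image("wrist")["frame"][:,:,::-1]
a=cv2.resize(a,(480,384),interpolation=cv2.INTER_CUBIC); b=b[0:384,100:420]
cv2.imwrite("pics/c2.png",np.hstack([a,b]))
```

```text
t 3.35 tcp [ 503.9 -111.1   28.4] g [-147.9    4.3    7.9] f [ 0.  -0.1 -0.6] w -0.00028062958126691986
```

View pics/c2.png

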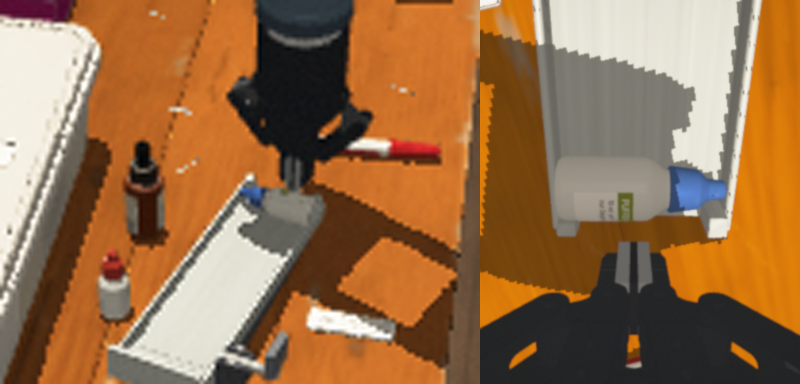

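The fingertips are in the gap just behind the bottle body, between the posts, and about 8 mm above the bed. Start pushing slowly, drifting about 4 mm towards the middle of the bottle.

Request:
jog_arm --series '[0.002,0.02,0.001,0,0,0,0.002,0.02,0.001,0,0,0,0.002,0.02,0.001,0,0,0,0.002,0.02,0.002,0,0,0,0.002,0.02,0.002,0,0,0,0.002,0.02,0.002,0,0,0,0.002,0.02,0.002,0,0,0,0.002,0.02,0.002,0,0,0]'

```text
time_s: 4.25
tcp_pos: [507.1, -78.7, 31.0]
ee_rot: [[0.232, 0.973, 0.0], [0.973, -0.232, -0.0], [-0.0, 0.0, -1.0]]
ft_force: [-0.4, 0.3, 0.1]
grip_width: -0.003
grasp_force: 0.1
```

Request:
jog_arm --series '[0.0045,0.02,0.002,0,0,0,0.0045,0.02,0.002,0,0,0,0.0045,0.02,0.002,0,0,0,0.0045,0.02,0.002,0,0,0,0.0045,0.02,0.002,0,0,0,0.0045,0.02,0.002,0,0,0,0.0045,0.02,0.002,0,0,0,0.0045,0.02,0.002,0,0,0]'

```text
time_s: 5.05
tcp_pos: [514.4, -46.7, 34.1]
ee_rot: [[0.233, 0.973, 0.0], [0.973, -0.233, -0.0], [-0.0, 0.0, -1.0]]
ft_force: [0.3, 0.0, -1.1]
grip_width: -0.003
grasp_force: 0.1
```

Run:
```python
from look import *
st()
a=optics.get_image("side")["frame"][150:250,195:320,::-1]; b=optics.get_image("wrist")["frame"][:,:,::-1]
a=cv2.resize(a,(480,384),interpolation=cv2.INTER_CUBIC); b=b[0:384,100:420]
cv2.imwrite("pics/c3.png",np.hstack([a,b]))
```

```text
t 5.05 tcp [514.4 -46.7  34.1] g [-82.5   9.1   6.8] f [ 0.3  0.  -1.1] w -0.0033478001401762345
```

View pics/c3.png

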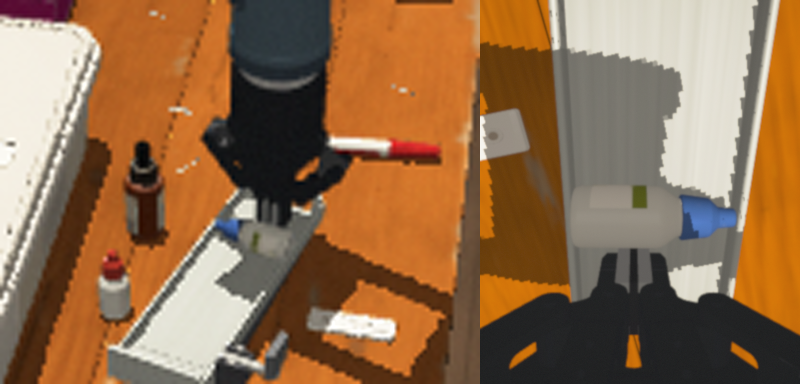

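The bottle is square and rolling up against the fingertips. Continue.

Request:
jog_arm --series '[0.005,0.02,0.002,0,0,0,0.005,0.02,0.002,0,0,0,0.005,0.02,0.002,0,0,0,0.005,0.02,0.002,0,0,0,0.005,0.02,0.002,0,0,0,0.005,0.02,0.002,0,0,0,0.005,0.02,0.002,0,0,0,0.005,0.02,0.002,0,0,0]'

```text
time_s: 5.95
tcp_pos: [522.4, -14.7, 37.4]
ee_rot: [[0.233, 0.973, 0.0], [0.973, -0.233, -0.0], [-0.0, 0.0, -1.0]]
ft_force: [0.5, 0.7, -0.1]
grip_width: 0.001
grasp_force: 0.1
```

Request:
jog_arm --series '[0.005,0.02,0.002,0,0,0,0.005,0.02,0.002,0,0,0,0.005,0.02,0.002,0,0,0,0.005,0.02,0.002,0,0,0,0.005,0.02,0.002,0,0,0,0.005,0.02,0.002,0,0,0,0.005,0.02,0.002,0,0,0,0.005,0.02,0.002,0,0,0]'

```text
time_s: 6.75
tcp_pos: [530.4, 17.3, 40.5]
ee_rot: [[0.233, 0.973, 0.0], [0.973, -0.233, 0.0], [0.0, 0.0, -1.0]]
ft_force: [0.8, -0.3, 0.1]
grip_width: -0.004
grasp_force: 0.1
```

Request:
jog_arm --series '[0.005,0.02,0.0025,0,0,0,0.005,0.02,0.002,0,0,0,0.005,0.02,0.0025,0,0,0,0.005,0.02,0.002,0,0,0,0.005,0.02,0.0025,0,0,0,0.005,0.02,0.002,0,0,0,0.005,0.02,0.0025,0,0,0,0.005,0.02,0.002,0,0,0]'

```text
time_s: 7.55
tcp_pos: [538.3, 49.3, 44.1]
ee_rot: [[0.233, 0.973, -0.0], [0.973, -0.233, 0.0], [0.0, -0.0, -1.0]]
ft_force: [0.6, -0.1, -0.4]
grip_width: -0.001
grasp_force: 0.1
```

Request:
jog_arm --series '[0.005,0.02,0.0025,0,0,0,0.005,0.02,0.002,0,0,0,0.005,0.02,0.0025,0,0,0,0.005,0.02,0.002,0,0,0,0.005,0.02,0.0025,0,0,0,0.005,0.02,0.002,0,0,0,0.005,0.02,0.0025,0,0,0,0.005,0.02,0.002,0,0,0]'

```text
time_s: 8.35
tcp_pos: [546.4, 81.3, 47.7]
ee_rot: [[0.233, 0.973, 0.0], [0.973, -0.233, 0.0], [0.0, 0.0, -1.0]]
ft_force: [-0.2, 0.1, 0.1]
grip_width: -0.001
grasp_force: 0.1
```

Run:
```python
from look import *
st()
a=optics.get_image("side")["frame"][170:270,195:320,::-1]; r=optics.get_image("wrist"); b=r["frame"][:,:,::-1]
a=cv2.resize(a,(480,384),interpolation=cv2.INTER_CUBIC); b=b[0:384,100:420]
for q in ([112,0,13],[125,0,26],[100,0,2.5],[99,0,13]): print(q,proj(r,g2w(p,[q]))[0].round()+[380,0])
cv2.imwrite("pics/c4.png",np.hstack([a,b]))
```

```text
t 8.35 tcp [546.4  81.3  47.7] g [50.1  7.6  6.5] f [-0.2  0.1  0.1] w -0.0012834587693829102
[112, 0, 13] [656. 134.]
[125, 0, 26] [659. 104.]
[100, 0, 2.5] [653. 157.]
[99, 0, 13] [655. 167.]
```

View pics/c4.png

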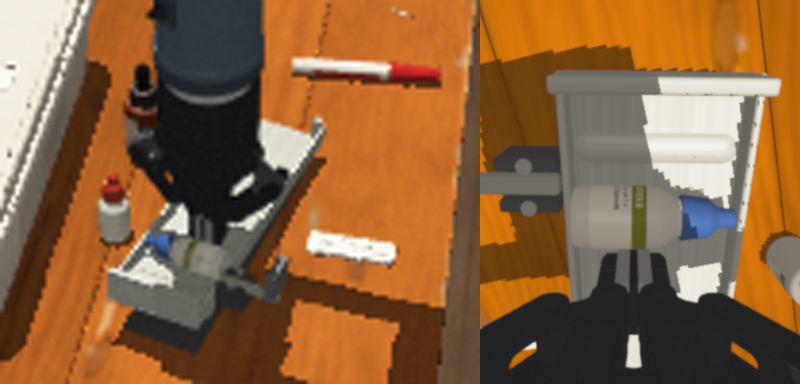

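The bottle is just short of the ridge (ridge at row 148, bottle at row 217). About 36 mm remain. I'll track the blue cap numerically from here.

Request:
jog_arm --series '[0.004,0.016,0.002,0,0,0,0.004,0.016,0.002,0,0,0,0.004,0.016,0.002,0,0,0,0.004,0.016,0.002,0,0,0,0.004,0.016,0.002,0,0,0,0.004,0.016,0.002,0,0,0,0.004,0.016,0.002,0,0,0,0.004,0.016,0.002,0,0,0]'

```text
time_s: 9.25
tcp_pos: [552.7, 106.9, 50.9]
ee_rot: [[0.233, 0.973, -0.0], [0.973, -0.233, 0.0], [0.0, -0.0, -1.0]]
ft_force: [-0.2, 0.3, 0.4]
grip_width: -0.004
grasp_force: 0.1
```

```bash
cat > cap.py <<'E'
from look import *
st(); r=optics.get_image("wrist"); f=r["frame"].astype(int)
m=(f[:,:,2]-f[:,:,0]>40)&(f[:,:,2]>80); v,u=np.nonzero(m[:300,200:420]); print("cap px",m.sum(),np.median(u)+200,np.median(v))
print("pred parked",proj(r,g2w(p,[[112,-24,13],[108,-24,13],[99,-24,13]])).round().tolist())
E
python3 cap.py
```

```text
t 9.25 tcp [552.7 106.9  50.9] g [76.6  7.3  7. ] f [-0.2  0.3  0.4] w -0.004062102552675585
cap px 1716 323.0 221.0
pred parked [[332.0, 197.0], [331.0, 206.0], [329.0, 225.0]]
```

Request:
jog_arm --series '[0.002,0.007,0.001,0,0,0,0.002,0.007,0.001,0,0,0,0.002,0.007,0.0005,0,0,0,0.002,0.007,0.001,0,0,0,0.001,0.007,0.0005,0,0,0,0.002,0.007,0.001,0,0,0,0,0,0,0,0,0,0,0,0,0,0,0]'

```text
time_s: 10.1
tcp_pos: [554.9, 115.0, 51.9]
ee_rot: [[0.233, 0.973, 0.0], [0.973, -0.233, -0.0], [0.0, 0.0, -1.0]]
ft_force: [0.4, 0.4, -0.6]
grip_width: 0.001
grasp_force: 0.0
```

```bash
python3 cap.py
```

```text
t 10.1 tcp [554.9 115.   51.9] g [85.1  7.1  7.1] f [ 0.4  0.4 -0.6] w 0.0008639781842865866
cap px 1660 322.0 213.0
pred parked [[330.0, 215.0], [329.0, 224.0], [327.0, 242.0]]
```

Request:
jog_arm --series '[0.001,0.004,0.0005,0,0,0,0.001,0.004,0.0005,0,0,0,0.001,0.004,0.0005,0,0,0,0.001,0.004,0.0005,0,0,0,0,0,0,0,0,0,0,0,0,0,0,0,0,0,0,0,0,0,0,0,0,0,0,0]'

```text
time_s: 10.95
tcp_pos: [555.7, 118.1, 52.3]
ee_rot: [[0.233, 0.973, -0.0], [0.973, -0.233, -0.0], [-0.0, -0.0, -1.0]]
ft_force: [-0.2, -0.6, -0.6]
grip_width: -0.003
grasp_force: 0.0
```

```bash
cat >> cap.py <<'E'
a=optics.get_image("side")["frame"][190:270,205:305,::-1]; a=cv2.resize(a,(480,384),interpolation=cv2.INTER_CUBIC)
cv2.imwrite("pics/c5.png",np.hstack([a,r["frame"][:,100:420,::-1]]))
E
python3 cap.py
```

```text
t 10.95 tcp [555.7 118.1  52.3] g [88.4  7.1  7.1] f [-0.2 -0.6 -0.6] w -0.00327379314048278
cap px 1588 322.0 220.0
pred parked [[329.0, 222.0], [328.0, 231.0], [326.0, 249.0]]
```

View pics/c5.png

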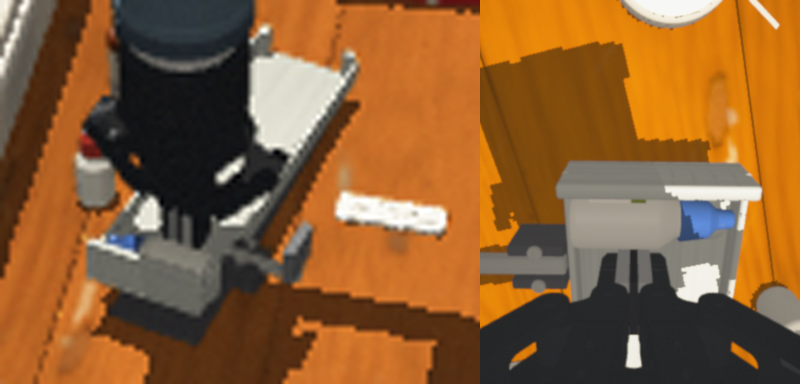

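The bottle stayed put while the tool came on 3 mm: it is parked between ridge and stop. Back off, lift, go outside the keeper plate.

Request:
jog_arm --series '[-0.007,-0.03,0,0,0,0,0,0,0.1,0,0,0,0,0,0.15,0,0,0,0,0,0.15,0,0,0,0,0,0.1,0,0,0,-0.13,0.04,0,0,0,0,-0.14,0.04,0,0,0,0,-0.14,0.04,0,0,0,0]'

```text
time_s: 11.85
tcp_pos: [471.3, 135.9, 152.4]
ee_rot: [[0.233, 0.972, 0.0], [0.972, -0.233, -0.0], [-0.0, 0.0, -1.0]]
ft_force: [0.4, 0.3, 0.3]
grip_width: 0.001
grasp_force: 0.0
```

Request:
jog_arm --series '[-0.14,0.04,0,0,0,0,0,0,0,0,0,0,0,0,-0.1,0,0,0,0,0,-0.13,0,0,0,0,0,-0.1,0,0,0,0,0,-0.07,0,0,0,0,0,0,0,0,0,0,0,0,0,0,0]'

```text
time_s: 12.65
tcp_pos: [444.8, 143.8, 72.5]
ee_rot: [[0.233, 0.973, 0.0], [0.973, -0.233, -0.0], [-0.0, 0.0, -1.0]]
ft_force: [0.6, -0.6, 0.8]
grip_width: -0.001
grasp_force: 0.0
```

```bash
sed -i 's/c5.png/c6.png/;s/190:270,205:305/195:275,205:305/' cap.py; python3 cap.py
```

```text
t 12.65 tcp [444.8 143.8  72.5] g [ 89.8 120.9  27.3] f [ 0.6 -0.6  0.8] w -0.0011975624488967647
cap px 0 nan nan
pred parked [[559.0, 205.0], [556.0, 213.0], [549.0, 229.0]]
  return _methods._mean(a, axis=axis, dtype=dtype,
  ret = ret.dtype.type(ret / rcount)
```

View pics/c6.png

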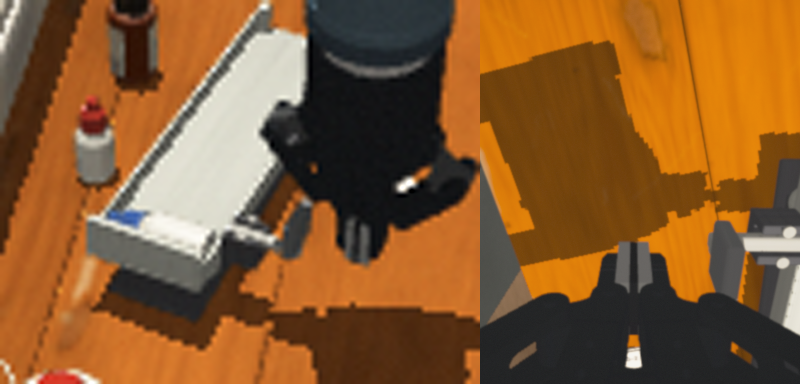

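The bottle rests against the stop in both views, and the keeper plate (wrist view, columns 710–745) is beside the fingers. Push it in.

Request:
jog_arm --series '[0.025,-0.004,0,0,0,0,0.025,-0.004,0,0,0,0,0.025,-0.004,0,0,0,0,0.025,-0.004,0,0,0,0,0.025,-0.004,0,0,0,0,0.025,-0.004,0,0,0,0,0.025,-0.005,0,0,0,0,0.025,-0.005,0,0,0,0]'

```text
time_s: 13.55
tcp_pos: [484.2, 137.2, 72.1]
ee_rot: [[0.233, 0.973, -0.001], [0.973, -0.233, -0.0], [-0.0, -0.001, -1.0]]
ft_force: [-3.1, -0.5, 0.7]
grip_width: 0.003
grasp_force: 0.9
```

Request:
jog_arm --series '[0.01,-0.0025,0,0,0,0,0.01,-0.0025,0,0,0,0,0.01,-0.0025,0,0,0,0,0.01,-0.0025,0,0,0,0,0.01,-0.002,0,0,0,0,0.01,-0.002,0,0,0,0,0,0,0,0,0,0,0,0,0,0,0,0]'

```text
time_s: 14.35
tcp_pos: [496.8, 134.6, 72.5]
ee_rot: [[0.233, 0.973, 0.001], [0.973, -0.233, 0.0], [0.0, 0.001, -1.0]]
ft_force: [-0.3, -0.1, -0.3]
grip_width: -0.001
grasp_force: 0.2
```

```bash
python3 -c "
from look import *
st()"
```

```text
t 14.35 tcp [496.8 134.6  72.5] g [92.9 68.2 26.9] f [-0.3 -0.1 -0.3] w -0.0012754807178396678
```

Request:
jog_arm --series '[0.005,-0.001,0,0,0,0,0.005,-0.001,0,0,0,0,0.005,-0.001,0,0,0,0,0.005,-0.001,0,0,0,0,0,0,0,0,0,0,0,0,0,0,0,0,0,0,0,0,0,0,0,0,0,0,0,0]'

```text
time_s: 15.15
tcp_pos: [500.5, 133.7, 72.4]
ee_rot: [[0.233, 0.973, 0.0], [0.973, -0.233, 0.0], [0.0, 0.0, -1.0]]
ft_force: [-0.1, -0.5, -0.4]
grip_width: 0.001
grasp_force: 0.1
```

Request:
jog_arm --series '[0.005,-0.001,0,0,0,0,0.005,-0.001,0,0,0,0,0.005,-0.001,0,0,0,0,0,0,0,0,0,0,0,0,0,0,0,0,0,0,0,0,0,0,0,0,0,0,0,0,0,0,0,0,0,0]'

```text
time_s: 15.95
tcp_pos: [501.2, 133.6, 72.1]
ee_rot: [[0.232, 0.973, -0.004], [0.973, -0.232, 0.0], [-0.001, -0.004, -1.0]]
ft_force: [-6.1, 1.0, 4.9]
grip_width: 0.0
grasp_force: 3.7
```

```bash
sed -i 's/c6.png/c7.png/' cap.py; python3 cap.py 2>/dev/null
```

```text
t 15.95 tcp [501.2 133.6  72.1] g [92.8 63.7 26.5] f [-6.1  1.   4.9] w 0.00031865875198667875
cap px 1145 418.0 222.5
pred parked [[439.0, 212.0], [437.0, 219.0], [433.0, 235.0]]
```

The keeper stopped moving (6 N, tool held 2 mm short of its target), so it is on its own stop. Withdraw straight back, lift, and check.

Request:
jog_arm --series '[-0.03,0.007,0,0,0,0,-0.08,0.02,0,0,0,0,-0.1,0.023,0,0,0,0,0,0,0.15,0,0,0,0,0,0.2,0,0,0,0,0,0.2,0,0,0,0,0,0.2,0,0,0,0,0,0,0,0,0]'

```text
time_s: 16.85
tcp_pos: [465.1, 143.5, 228.3]
ee_rot: [[0.232, 0.973, 0.013], [0.973, -0.232, 0.001], [0.004, 0.012, -1.0]]
ft_force: [0.9, 0.9, 0.1]
grip_width: 0.003
grasp_force: 0.0
```

Run:
```python
from look import *
st(); a=optics.get_image("side")["frame"][175:275,195:320,::-1]; r=optics.get_image("wrist")
cv2.imwrite("pics/c8.png",np.hstack([cv2.resize(a,(480,384),interpolation=cv2.INTER_CUBIC),r["frame"][:,192:,::-1]]))
for q in ([90,52,46],[90,92,46],[112,0,13]): print(proj(r,g2w(p,[q]))[0].round()+[288,0])
```

```text
t 16.85 tcp [465.1 143.5 228.3] g [110.4 101.1 181.7] f [0.9 0.9 0.1] w 0.0028235743747590937
[601. 191.]
[554. 191.]
[654. 155.]
```

View pics/c8.png

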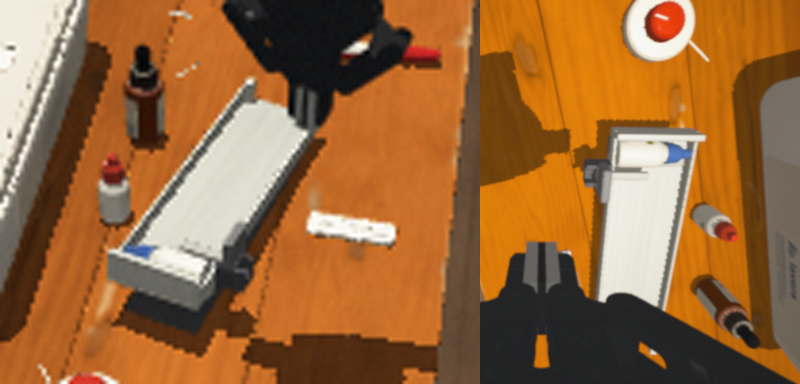

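The bottle lies against the stop at about (645,153) and the keeper bar is in behind it at (625,174). The plate's outer face is at about column 600 (601 predicted for fully in), and the bystanders are where they were. I'll hand the job in.

```bash
python3 -c "
from cell import arm
print(arm.finish_job())"
```

```text
the job is handed in; nothing more can be done
None
```

The bottle is parked against the end stop with the keeper fully in behind it, the bystanders I could see in the last picture hadn't moved, and the job was handed in at about 17 s; no verdict came back.

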